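# Clear the jammed ball feeder and set the handle balls on the drying posts

## Task

The bag-handle ball feeder is jammed: hold the wooden tapping bar and knock the wedged metal spacer sideways out of the exit pocket with it, towards the feeder's open outer side (away from the bend; do not touch the spacer with the fingers while it is wedged), then put the spacer and the bar in the shallow grey tray. Push every wooden ball there is along the curved track to the exit pocket, lift it out and set it in the cup on top of a drying post, one ball to a post, any post. Leave the other things on the bench where they are.

Things in the scene. Friction and masses are not known exactly. Their poses are not given: they have to be found in the camera images.
- feeder: Fixed grey bench feeder with a curved ball track. Origin on the bench under the centre of its exit pocket; z up. The balls' path, in feeder x, y: from the pocket (0, 0) straight along +x to x = 27 mm, then an arc of radius 110 mm about point bend, curving to +y through 110 degrees to a closed back wall. Nothing of it stands at y below -30 mm, nor inside the bend at |x| < 25, y > 30 mm.
- bend (a point): Centre of the track's arc, feeder (27, 110) mm, on the bench, axes as the feeder's. From x = 27 mm on the track is a channel 47 mm wide, walls 5 mm, floor 16 mm above the bench. Steel lips (53.5 to 56.5 mm up) cover its sides, leaving a 34 mm slot along the middle: shut fingers fit down it and can push a ball along, but no ball comes up through it.
- ridge (a point): Middle of a ridge 4 mm high across the track floor, 184 mm along the path from the pocket, that keeps balls from rolling farther back. The track and its slot go on some 54 mm behind it, room to put the shut fingers down behind the last ball. On the floor, 16 mm above the bench; axes as the feeder's.
- exit (a point): Centre of a ball settled in the exit pocket, 30 mm above the bench; feeder axes. The pocket is the gap in the cover at the track's near end, x -22 to 27 mm, open above and at both y sides. Its floor, 40 mm wide in y, is 12 mm up (a step at x = 18 mm leads up to the track floor); a ball settles in the 24 mm square hole in it. At -x is the stop block, x -65 to -22.5, 46 mm wide, top 50 mm up.
- jam (a point): Where the spacer's origin lies when wedged, to 4 mm in y (feeder x -7.5, 12 mm up); feeder axes. Its -x end is 10 mm under the stop block, and a spring jaw there squeezes it (5 N) along x against the step: it can only slide along y, at 5 to 10 N. Pushed some 45 mm or more to -y it drops off the pocket floor's edge (y = -20 mm) on to the bench, free.
- spacer: Loose plain aluminium spacer plate, 50 x 46 x 14 mm (x, y, z), about 80 g; origin at the centre of its underside. At the start it is wedged in the exit pocket, axes as the feeder's (see jam).
- bar: Loose wooden tapping bar, 130 x 26 x 26 mm, long along its x, about 75 g; origin at the centre of its underside. Starts lying on the bench left of the feeder. Its end is narrow enough to follow the spacer right through the pocket, above the pocket's floor.
- tray: Fixed shallow grey tray, 150 x 200 mm outside (x, y), 22 mm high, walls 4 mm, floor 4 mm thick; origin at the centre of its underside.
- ball1: Loose plain wooden ball, 44 mm across, about 32 g, in the feeder's track at the start (two or three balls are there; None if absent). Its origin is a point on its skin that turns as it rolls: use ball1_center.
- ball1_center (a point): Centre of ball1.
- ball2: Loose plain wooden ball, 44 mm across, about 32 g, in the feeder's track at the start (two or three balls are there; None if absent). Its origin is a point on its skin that turns as it rolls: use ball2_center.
- ball2_center (a point): Centre of ball2.
- ball3: Loose plain wooden ball, 44 mm across, about 32 g, in the feeder's track at the start (two or three balls are there; None if absent). Its origin is a point on its skin that turns as it rolls: use ball3_center.
- ball3_center (a point): Centre of ball3.
- post_low_cup (a point): Where the centre of a ball seated in the cup of this post lies (82 mm above the bench, on the post's axis). The post is fixed, of steel: 60 mm square foot 10 mm thick, upright stem 16 mm thick, and on top a small ring cup 29 mm across whose ring is 60 mm above the bench.
- post_mid_cup (a point): Where the centre of a ball seated in the cup of this post lies (102 mm above the bench, on the post's axis). The post is fixed, of steel: 60 mm square foot 10 mm thick, upright stem 16 mm thick, and on top a small ring cup 29 mm across whose ring is 80 mm above the bench.
- post_high_cup (a point): Where the centre of a ball seated in the cup of this post lies (122 mm above the bench, on the post's axis). The post is fixed, of steel: 60 mm square foot 10 mm thick, upright stem 16 mm thick, and on top a small ring cup 29 mm across whose ring is 100 mm above the bench.
- cone_navy: Cone of dark thread, 64 mm across, 140 mm tall, loose; not part of the job. Origin under its middle.
- cone_white: Cone of white thread, 64 mm across, 140 mm tall, loose; not part of the job. Origin under its middle.
- tape: Roll of tape lying flat, 90 mm across, 45 mm high, loose; not part of the job. Origin under its middle.
- can: Spray can, 60 mm across, 170 mm tall, loose; not part of the job. Origin under its middle.
- jar: Small glass jar, 60 mm across, 60 mm tall, loose; not part of the job. Origin under its middle.
- whetbox: Cardboard box, 100 x 55 x 30 mm, loose; not part of the job. Origin under its middle.
- awl: Awl with an orange handle, about 160 mm long, lying on the bench, loose; not part of the job.
Mind the look-alikes: they are no part of the job. What is shaped like the ball1 but blue or green is not meant. What is shaped like the ball2 but green or orange is not meant.

How it is judged:
By the outcome, as a careful person would: the job done as asked, in the order asked, and still so for the second after the job is handed in, with the robot touching nothing.
Of ball1, ball2, ball3 only 2 to 3 are there at a start; the rules pass over those that are not, and their reading is None.
At some moment in a run one of bar may be knocked a few centimetres aside while the robot is not near it.
Once in a run the grip may slacken for a moment while it holds something.
It also fails if it takes over 210 s, if anything falls off the work surface, if the arm or the gripper's body presses on something with over 40 N, if the wrist force passes 120 N, or if a joint passes its speed limit or range.

## Robot

A 6-joint arm with a two-finger parallel gripper is mounted at the origin on the work surface. World frame = base frame: x ahead of the robot, y to its left, z up, the work surface at z = 0. Lengths are in m, angles in rad, forces in N, time in s.
With the tool pointing down it reaches from about 0.425 to 1.125 m from the base axis. Payload 14.9 kg.
Tool frame: the origin (TCP) lies midway between the tips of the shut fingers; the grasp point (between the pads) lies hold_point_z behind it (hold_point_z is the distance from the TCP to the grasp point, in m); z points along the fingers, y is the line along which they close (so a half turn about z gives the same grasp; the last joint's range is limited). The gripper opens to 91 mm and grips with 3 to 60 N. Pads are 32 mm wide; open, the fingers measure 118 mm over their backs; the gripper's body (76 mm by 178 mm) begins 60 mm behind the grasp point.
Start: joints at [1.068, 0.379, 1.734, -0, 1.028, -0.033], TCP at [0.317, 0.624, 0.214] pointing down, gripper open.
Joint ranges: [-2.77, 2.77], [-0.74, 2.19], [0, 2.66], [-1.06, 4.2], [0.31, 2.87], [-3.08, 3.08]. Speed limits (rad/s): [1.89, 1.89, 2.39, 3.14, 3.14, 3.14].

## Interface

Orientations are given as a unit quaternion [w, x, y, z].
In Python, from bench import * gives the robot as it stands.
- The arm moves only by the shell command python3 -m jog 'ROWS' [FORCE]. ROWS is JSON, a list of rows, each a list of 7 numbers: the shift along the tool's x, y, z in units of 0.03 m (1.0 is 0.03 m), then the turn, a rotation vector about the tool's x, y, z in units of 0.12 rad (1.0 is 0.12 rad), then the opening, from 0 (shut) to 1 (fully open). A call has 1 to 20 rows; each row shifts and turns the commanded pose from where the row before left it, along the tool's axes as they then stand; what a row does not reach is not made up. A row lasts 1/8 s, in which the tool goes at most 62.5 mm and 10.7 degrees, less where a joint would pass 70% of its speed; a pose out of reach is approached as far as the arm can. A call with a number of a shift or a turn outside -1 to 1 is refused whole. A call with a gripper value outside its range is refused whole. The fingers move at their own pace and stop on an object; FORCE is the grip in N (left out, the last holds). Time passes only in rows, so rows that do not move let the fingers close. It gives the time, the measured TCP pose, the force, the opening and the grip force at its end, in the units of the state.
- observe(): the state, without advancing time (a new reading comes with each control period).
- camera(name): name is "scene" or "top" or "wrist"; returns the picture (420x560x3 uint8, red, green, blue); there is no depth.
- camera_params(name): a dict with "camera_matrix" (3x3 intrinsics, pixels), "view" (4x4, takes a point from world to camera coordinates); the wrist camera has in their place "tool_from_camera" (4x4, takes a point from camera to tool coordinates, whose origin is the TCP and whose axes are the flange's). Camera axes: x right, y down, z forward; pixel columns grow to the right and rows downward; lengths in m; the calibration is good to about 2 mm. A picture is of the moment at which its call begins: read the wrist's pose just before it. camera_params takes no time and is no camera call.
- job_done(): hands the job in; it is judged then, once.
Trained networks look in the newest picture that a camera, given by its name, has taken for a name from the list of things; names that differ only in an ending like _2 or _b are one class to them, and where a whole thing is asked for, a point or a joint stands for the part that bears it (a point fixed in the world has none). Each returns a list of dicts, best first, with "conf" (0 to 1); they miss things now and then, are a little off and sometimes report something else, mostly with a low value. They report only what shows in the picture. A call takes as long as a camera call. They do not tell look-alikes from the thing itself.
- masks_of(label, camera): "region" (420x560 bool, what is visible of it) and "location" ([column, row] in pixels, amid what is visible of it).
- landmark_of(label, camera): "location" ([column, row] in pixels: a listed point, or the origin of a listed thing).
The state is a dict: "clock": time; "q": joint angles; "joint_vel": joint speeds; "joint_torque": joint torques, N m; "tcp_pos": TCP position; "orientation": TCP orientation; "contact_force": force on the tool from outside, world axes, zero at the start; "ft_torque": the same for the moment, N m; "grip_width": finger opening in m; "grip_force": force on a finger pad.
Only numpy, scipy, OpenCV 4.12 (cv2) and the standard library are available. Lean on these libraries where they do the work, as an engineer would, in place of code of your own. Each camera call takes 0.05 s, during which the arm holds its last target. There are 200 camera calls.

## Working session

There is one attempt and no reset: what is moved stays moved. The work goes in short steps, Python scripts to look and compute and a shell command to move; the robot and the scene stay as the last step left them, time stands still between calls to the robot, and variables do not carry over. Pictures are saved under pics/ and viewed, at most 18 in all, crops included, and the job is handed in when it is done.

```bash
ls; mkdir -p pics; python3 - <<'E'
from bench import *
import cv2
for n in ["scene","top"]:
    im=camera(n); cv2.imwrite(f"pics/{n}0.png",im[:,:,::-1])
    p=camera_params(n); print(n,p)
print(camera_params("wrist")); print(observe())
E
```

```text
pics
scene {'camera_matrix': array([[431.34547311,   0.        , 266.83947932],
       [  0.        , 431.34547311, 214.75261252],
       [  0.        ,   0.        ,   1.        ]]), 'view': array([[-0.81194108,  0.58366613, -0.00924854,  0.42532096],
       [ 0.49507789,  0.68013848, -0.54065658, -0.2660185 ],
       [-0.30927265, -0.44356003, -0.84119256,  1.22155727],
       [ 0.        ,  0.        ,  0.        ,  1.        ]])}
top {'camera_matrix': array([[496.8125097 ,   0.        , 282.24187135],
       [  0.        , 496.8125097 , 218.58448277],
       [  0.        ,   0.        ,   1.        ]]), 'view': array([[ 1.81130984e-02, -9.99835665e-01, -7.47082533e-04,
         1.09064552e-02],
       [-9.92389382e-01, -1.78871664e-02, -1.21833347e-01,
         5.43225765e-01],
       [ 1.21799962e-01,  2.94817618e-03, -9.92550290e-01,
         1.31670222e+00],
       [ 0.00000000e+00,  0.00000000e+00,  0.00000000e+00,
         1.00000000e+00]])}
{'camera_matrix': array([[333.36872823,   0.        , 279.17895469],
       [  0.        , 333.36872823, 210.55427837],
       [  0.   
[... 405 characters left out ...]
ck': 0.1, 'q': array([ 1.06770236e+00,  3.79346486e-01,  1.73469576e+00, -3.36356200e-05,
        1.02848109e+00, -3.32909722e-02]), 'joint_vel': array([ 0.00099635, -0.00118891, -0.00208011, -0.00124874, -0.00036646,
       -0.00075871]), 'joint_torque': array([-4.19921289e-04, -7.65027809e+01, -4.35293305e+01,  6.51308312e-02,
        3.97561316e-02,  1.34869285e-05]), 'tcp_pos': array([0.31674253, 0.62386399, 0.21337377]), 'orientation': array([-1.09424054e-04,  2.32738717e-01,  9.72539188e-01, -4.52520687e-04]), 'contact_force': array([ 0.42104513, -0.30467926,  0.23446303]), 'ft_torque': array([-0.04264653,  0.00193205, -0.0479845 ]), 'grip_force': 0.0, 'grip_width': 0.0916619924798601}
```

View pics/top0.png

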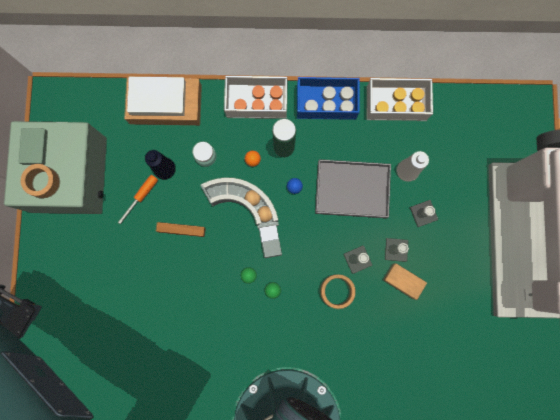

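View pics/scene0.png

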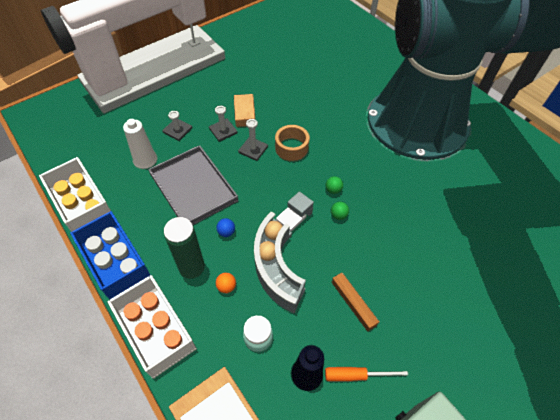

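```bash
cat > h.py <<'E'
from bench import *
import numpy as np, cv2
from scipy.spatial.transform import Rotation as R
def Rt():
    s=observe(); w,x,y,z=s["orientation"]; return s,R.from_quat([x,y,z,w]).as_matrix()
def ray(px,cam,st=None):
    p=camera_params(cam); K=p["camera_matrix"]
    d=np.linalg.inv(K)@[px[0],px[1],1]
    if cam=="wrist":
        s,Rm=st or Rt(); T=p["tool_from_camera"]
        return Rm@T[:3,3]+s["tcp_pos"], Rm@T[:3,:3]@d
    V=p["view"]; return -V[:3,:3].T@V[:3,3], V[:3,:3].T@d
def atz(px,cam,z,st=None):
    o,d=ray(px,cam,st); return o+d*(z-o[2])/d[2]
def proj(P,cam,st=None):
    p=camera_params(cam);P=np.atleast_2d(P)
    if cam=="wrist":
        s,Rm=st or Rt();T=p["tool_from_camera"]
        c=((P-s["tcp_pos"])@Rm-T[:3,3])@T[:3,:3]
    else: c=P@p["view"][:3,:3].T+p["view"][:3,3]
    u=c@p["camera_matrix"].T; return u[:,:2]/u[:,2:]
E
python3 - <<'E'
from h import *
Z=dict(feeder=0,bend=0,ridge=.016,exit=.03,jam=.012,spacer=.012,bar=0,tray=0,ball1_center=.038,ball2_center=.038,ball3_center=.038,post_low_cup=.082,post_mid_cup=.102,post_high_cup=.122,can=0,tape=0,jar=0,cone_navy=0,cone_white=0,whetbox=0,awl=0)
for cam in ["top","scene"]:
    camera(cam)
    for l,z in Z.items():
        for r in landmark_of(l,cam)[:4]:
            print(cam,l,round(r["conf"],2),np.round(r["location"],1),np.round(atz(r["location"],cam,z),4)[:2])
E
```

```text
top feeder 0.68 [269.  233.5] [0.5047 0.0568]
top feeder 0.51 [262. 215.] [0.5561 0.0774]
top ridge 0.92 [227.9 192.1] [0.6163 0.1726]
top exit 0.61 [269.9 231.3] [0.508  0.0536]
top jam 0.77 [268.6 238.8] [0.4889 0.0572]
top spacer 0.63 [270.  237.5] [0.4926 0.0535]
top spacer 0.46 [270.3 232. ] [0.5078 0.053 ]
top bar 0.63 [180.6 229.2] [0.5122 0.3026]
top tray 0.69 [285.7 148.5] [0.7472 0.0146]
top tray 0.56 [352.7 185.7] [ 0.6436 -0.1752]
top ball1_center 0.76 [263.9 215.3] [0.5504 0.0706]
top ball1_center 0.63 [296.3 184.9] [ 0.6357 -0.016 ]
top ball1_center 0.63 [248.2 276.2] [0.3858 0.1088]
top ball2_center 0.69 [254.7 198.5] [0.5961 0.0966]
top ball2_center 0.47 [274.9 289.6] [0.3517 0.0368]
top ball2_center 0.46 [250.9 157.2] [0.7108 0.1099]
top ball3_center 0.53 [409.1 173.6] [ 0.6727 -0.3242]
top ball3_center 0.5 [264.8 236.9] [0.4918 0.0668]
top post_low_cup 0.94 [434.1 212.5] [ 0.5602 -0.3772]
top post_mid_cup 0.83 [405.7 247.2] [ 0.4664 -0.2967]
top post_mid_cup 0.5 [254.3 199.4] [0.5832 0.0938]
top post_high_cup 0.8 [365.  260.9] [ 0.4288 -0.1892]
top can 0.85 [284.9 1
[... 1232 characters left out ...]
l3_center 0.58 [352.  303.6] [0.5276 0.3069]
scene post_low_cup 0.94 [172.3 109.5] [ 0.5676 -0.3656]
scene post_mid_cup 0.63 [217.3 103.7] [ 0.4698 -0.2941]
scene post_high_cup 0.62 [249.6 118.4] [ 0.4429 -0.1835]
scene can 0.71 [189.5 266.5] [0.7525 0.0165]
scene can 0.61 [287.9 217.2] [0.4911 0.0424]
scene tape 0.57 [290.5 148.4] [ 0.3517 -0.1295]
scene jar 0.9 [257.2 335.2] [0.718  0.2359]
scene cone_navy 0.97 [307.4 375.4] [0.6836 0.3594]
scene cone_navy 0.4 [217.2 105.5] [ 0.4241 -0.3877]
scene cone_white 0.79 [145.  158.6] [ 0.688  -0.3308]
scene cone_white 0.31 [189.9 266.6] [0.7518 0.0173]
scene whetbox 0.73 [247.2 115.2] [ 0.3756 -0.303 ]
scene awl 0.94 [365.5 376. ] [0.5917 0.4271]
```

The top view shows:
- Two wooden balls in the track at (253,198) and (264,214).
- The spacer in the pocket at (268,230), and the bar at (180,229).
- The posts at (425,212), (398,249) and (358,259), and the tray at (353,188).

Look-alikes that aren't the targets:
- For the balls: orange (252,158), blue (295,186), green (248,275) and (272,290), and the lid discs in the boxes.
- For the bar: the cardboard box at (406,282) and the awl at (140,197).

I'll check the choice in one close crop.

```bash
cat >> h.py <<'E'
def yang():
    s,M=Rt(); return np.degrees(np.arctan2(M[1,1],M[0,1]))
def go(x,y,z,ang=None):
    """print turn (units about tool z), then shifts (units, tool axes after the turn)"""
    s,M=Rt(); a=yang()
    if ang is None: ang=a
    t=(a-ang+180)%360-180
    d=np.array([x,y,z])-s["tcp_pos"]; b=np.radians(ang)
    ty=np.array([np.cos(b),np.sin(b),0]); tx=np.array([-np.sin(b),np.cos(b),0])
    print("turn %.2f units; shift x %.2f y %.2f z %.2f  (from %s ang %.1f)"%(np.radians(t)/.12,d@tx/.03,d@ty/.03,-d[2]/.03,np.round(s["tcp_pos"],4),a))
def rect(label,cam,z,st=None,i=0):
    r=masks_of(label,cam)[i]; v,u=np.nonzero(r["region"])
    c=cv2.findContours(r["region"].astype(np.uint8),0,2)[0]; c=max(c,key=cv2.contourArea).reshape(-1,2)
    w=np.array([atz(p,cam,z,st)[:2] for p in c],np.float32)
    q=cv2.minAreaRect(w*1000); b=cv2.boxPoints(q); e=b[1]-b[0],b[2]-b[1]; e=max(e,key=np.linalg.norm)
    print(label,cam,"conf %.2f"%r["conf"],"centre",np.round(q[0],1),"size",np.round(q[1],1),"long axis deg %.1f"%(np.degrees(np.arctan2(e[1],e[0]))%180))
E
python3 - <<'E'
from h import *
im=camera("top"); c=im[150:270,150:300]
cv2.imwrite("pics/crop1.png",cv2.resize(c,None,fx=5,fy=5,interpolation=cv2.INTER_CUBIC)[:,:,::-1])
rect("bar","top",.026); rect("tray","top",.022)
print(hold_point_z if 'hold_point_z' in globals() else [k for k in globals() if not k.startswith('_')][:40])
go(.507,.318,.214,-6)
E
```

```text
bar top conf 0.81 centre [510.3 297.4] size [133.   28.2] long axis deg 85.7
tray top conf 0.72 centre [ 633.1 -172.3] size [204.  155.5] long axis deg 87.9
0.0188
turn 10.05 units; shift x -9.49 y 7.37 z -0.00  (from [0.3169 0.6241 0.2139] ang 63.1)
```

View pics/crop1.png

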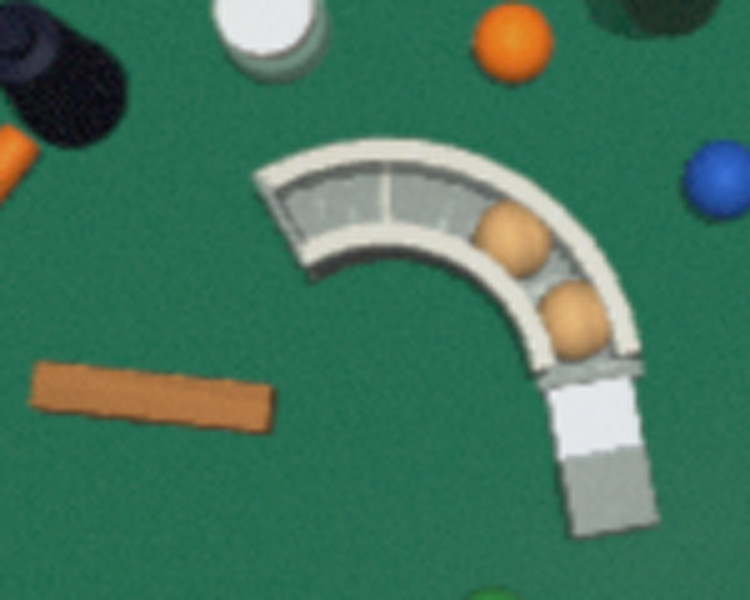

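The crop confirms two wooden balls in the track, at crop (575,320) and (512,240), with the track behind them empty. The spacer is the white plate at (597,415) and the bar is at (150,397). Next I'll go above the bar.

```bash
python3 -m jog '[[0,0,0,0,0,0.98,1],[0,0,0,0,0,0.98,1],[0,0,0,0,0,0.98,1],[0,0,0,0,0,0.98,1],[0,0,0,0,0,0.98,1],[0,0,0,0,0,0.98,1],[0,0,0,0,0,0.98,1],[0,0,0,0,0,0.98,1],[0,0,0,0,0,0.98,1],[0,0,0,0,0,0.98,1],[-0.95,0.74,0,0,0,0,1],[-0.95,0.74,0,0,0,0,1],[-0.95,0.74,0,0,0,0,1],[-0.95,0.74,0,0,0,0,1],[-0.95,0.74,0,0,0,0,1],[-0.95,0.74,0,0,0,0,1],[-0.95,0.74,0,0,0,0,1],[-0.95,0.74,0,0,0,0,1],[-0.95,0.74,0,0,0,0,1],[-0.95,0.74,0,0,0,0,0.6]]'
python3 - <<'E'
from h import *
st=Rt(); im=camera("wrist"); cv2.imwrite("pics/w1.png",im[:,:,::-1])
for l,z in [("bar",.026)]:
    rect(l,"wrist",z,st)
for l,z in [("exit",.03),("jam",.012),("ridge",.016),("spacer",.012),("feeder",0),("bend",0),("bar",0)]:
    for r in landmark_of(l,"wrist")[:2]: print(l,round(r["conf"],2),np.round(r["location"]),np.round(atz(r["location"],"wrist",z,st),4)[:2])
camera("top"); rect("bar","top",.026)
go(.5115,.315,.012,-4.3)
E
```

```text
clock: 4.95
tcp_pos: [0.5175, 0.3223, 0.2141]
orientation: [0.0, 0.733, 0.68, 0.0]
contact_force: [0.3, -1.0, -0.8]
grip_width: 0.0838
grip_force: 0.0
bar wrist conf 0.85 centre [512.1 301.1] size [132.7  26.2] long axis deg 85.6
bar 0.76 [276. 204.] [0.5122 0.2997]
bar top conf 0.60 centre [510.  286.8] size [108.3  25.5] long axis deg 84.2
turn 0.01 units; shift x -0.31 y -0.15 z 6.73  (from [0.5166 0.3238 0.2139] ang -4.3)
```

View pics/w1.png

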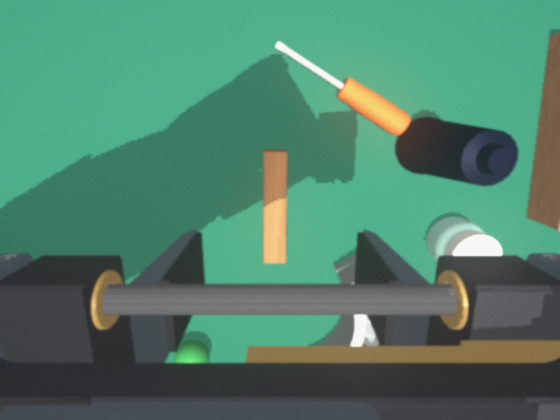

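The wrist view shows the bar at (275,207), upright and clear of everything. I'll descend and grip 18 mm behind its middle.

```bash
python3 -m jog '[[-0.2,-0.1,0,0,0,0,0.65],[0,0,1,0,0,0,0.65],[0,0,1,0,0,0,0.65],[0,0,1,0,0,0,0.65],[0,0,1,0,0,0,0.65],[0,0,1,0,0,0,0.65],[0,0,1,0,0,0,0.65],[0,0,0.9,0,0,0,0.65],[0,0,0,0,0,0,0.65],[0,0,0,0,0,0,0.1],[0,0,0,0,0,0,0.1],[0,0,0,0,0,0,0.1],[0,0,0,0,0,0,0.1],[0,0,0,0,0,0,0.1],[0,0,0,0,0,0,0.1],[0,0,0,0,0,0,0.1]]' 45
python3 - <<'E'
from h import *
go(.512,.319,.005)
E
```

```text
clock: 7.5
tcp_pos: [0.5137, 0.3178, 0.0076]
orientation: [0.0, 0.733, 0.68, 0.0]
contact_force: [-2.8, -0.4, 8.3]
grip_width: 0.0257
grip_force: 44.9
turn 0.00 units; shift x 0.04 y -0.06 z 0.09  (from [0.5137 0.3178 0.0076] ang -4.3)
```

```bash
python3 -m jog '[[0,0,-1,0,0,0,0.1],[0,0,-1,0,0,0,0.1],[0,0,-1,0,0,0,0.1],[0,0,-1,0,0,0,0.1],[0,0,-1,0,0,0,0.1],[0,0,-1,0,0,0,0.1],[0,0,-1,0,0,0,0.1],[0,0,0,0,0,-0.81,0.1],[0,0,0,0,0,-0.81,0.1],[0,0,0,0,0,-0.81,0.1],[-0.97,-0.06,0,0,0,0,0.1],[-0.97,-0.06,0,0,0,0,0.1],[-0.97,-0.06,0,0,0,0,0.1],[-0.97,-0.06,0,0,0,0,0.1],[-0.97,-0.06,0,0,0,0,0.1],[-0.97,-0.06,0,0,0,0,0.1],[-0.97,-0.06,0,0,0,0,0.1],[-0.97,-0.06,0,0,0,0,0.1],[-0.97,-0.06,0,0,0,0,0.1],[-0.97,-0.06,0,0,0,0,0.1]]'
cat > fit.py <<'E'
from h import *
from scipy.optimize import least_squares
F=dict(exit=(0,0,30),jam=(-7.5,0,12),ridge=(135.9,94.2,16),bend=(27,110,0),feeder=(0,0,0))
obs=[]
st=Rt(); im=camera("wrist"); cv2.imwrite("pics/w2.png",im[:,:,::-1])
for l in F:
    for r in landmark_of(l,"wrist")[:2]:
        w=atz(r["location"],"wrist",F[l][2]/1000,st)[:2]; print(l,round(r["conf"],2),np.round(r["location"],1),np.round(w,4)); obs.append((l,w))
for l in ["ball1_center","ball2_center","spacer"]:
    for r in landmark_of(l,"wrist")[:2]: print(l,round(r["conf"],2),np.round(r["location"],1),np.round(atz(r["location"],"wrist",.012 if l=="spacer" else .038,st),4))
def res(p):
    c,s=np.cos(p[2]),np.sin(p[2])
    return np.concatenate([(np.array([p[0]+(c*F[l][0]-s*F[l][1])/1000,p[1]+(s*F[l][0]+c*F[l][1])/1000])-w)*1000 for l,w in obs])
o=least_squares(res,[.506,.057,.21],loss="soft_l1",f_scale=3); print(o.x,np.degrees(o.x[2])); print(np.round(o.fun.reshape(-1,2),1))
E
python3 fit.py
```

```text
clock: 10.0
tcp_pos: [0.5584, 0.0285, 0.217]
orientation: [0.0, 0.627, 0.779, 0.0]
contact_force: [-0.2, -0.0, -0.7]
grip_width: 0.0258
grip_force: 44.9
ridge 0.8 [368.   63.9] [0.6207 0.1746]
ball1_center 0.88 [334.4 233.5] [ 0.6293 -0.0054  0.038 ]
ball1_center 0.65 [282.7 152.7] [0.5538 0.0691 0.038 ]
ball2_center 0.97 [ 92.5 131.4] [0.3591 0.0482 0.038 ]
ball2_center 0.88 [431.6 148.3] [0.7036 0.1067 0.038 ]
spacer 0.73 [227.6 151.4] [0.4942 0.0548 0.012 ]
[0.50738592 0.05415537 0.2095108 ] 12.004084726829237
[[-0. -0.]]
```

View pics/w2.png

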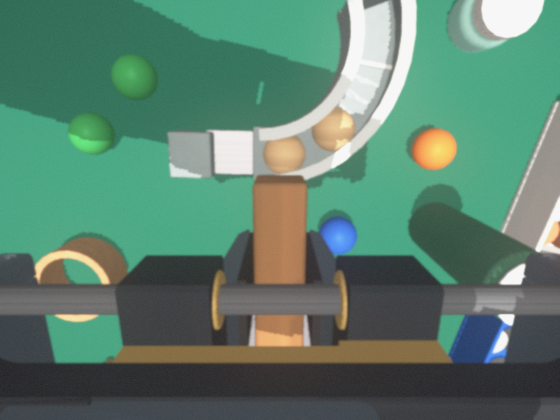

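```bash
cat > ov.py <<'E'
from h import *
def W(pts,p):
    pts=np.array(pts,float)/1000; c,s=np.cos(p[2]),np.sin(p[2])
    return np.c_[p[0]+c*pts[:,0]-s*pts[:,1],p[1]+s*pts[:,0]+c*pts[:,1],pts[:,2]]
def arc(r,z): 
    a=np.radians(np.linspace(0,110,40)); return [(27+r*np.sin(t),110-r*np.cos(t),z) for t in a]
B=[(-65,-23,50),(-65,23,50),(-22.5,23,50),(-22.5,-23,50),(-65,-23,50)]
lines=lambda sy:[B,arc(138.5,56.5),arc(127,56.5),arc(93,56.5),arc(81.5,56.5),[(-22.5,sy-23,26),(17.5,sy-23,26),(17.5,sy+23,26),(-22.5,sy+23,26)],[(27+86.5*np.sin(1.427),110-86.5*np.cos(1.427),20),(27+133.5*np.sin(1.427),110-133.5*np.cos(1.427),20)]]
E
python3 - <<'E'
from ov import *
im=cv2.imread("pics/w2.png"); big=cv2.resize(im[0:200,150:430],None,fx=2.8,fy=2.8,interpolation=cv2.INTER_CUBIC)
p=(.5055,.0575,np.radians(11.8))
for l in lines(0):
    q=(proj(W(l,p),"wrist")-[150,0])*2.8; cv2.polylines(big,[q.astype(np.int32)],False,(0,0,255),1)
cv2.imwrite("pics/ov1.png",big)
for px,z in [((169,132),.05),((210,131),.05),((210,178),.05),((252,130),.026),((253,174),.026)]: print(px,np.round(atz(px,"wrist",z),4))
E
```

```text
(169, 132) [0.4392 0.0673 0.05  ]
(210, 131) [0.4786 0.077  0.05  ]
(210, 178) [0.4861 0.0307 0.05  ]
(252, 130) [0.5172 0.0857 0.026 ]
(253, 174) [0.5274 0.04   0.026 ]
```

View pics/ov1.png

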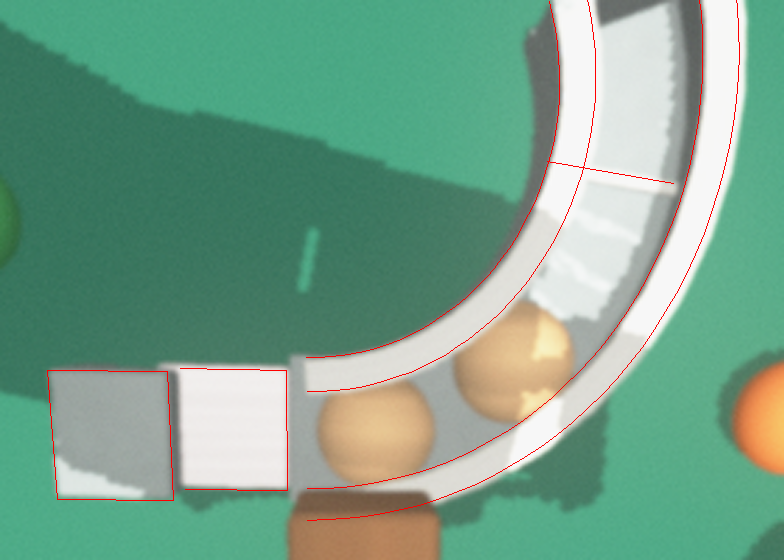

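The overlay on the wrist view matches: stop block, spacer at (233,428), ridge and track edges all line up to 1–2 mm. So the feeder is at (0.5055, 0.0575) with 11.8° yaw, there are two balls, and the back of the track is empty. I'll take the bar to the inner side of the bend.

```bash
python3 -m jog '[[0,0,0,0,0,0.07,0.1],[0.91,-0.265,0,0,0,0,0.1],[0.91,-0.265,0,0,0,0,0.1],[0.91,-0.265,0,0,0,0,0.1],[0.91,-0.265,0,0,0,0,0.1],[0.92,-0.265,0,0,0,0,0.1],[0.92,-0.265,0,0,0,0,0.1],[0,0,0.92,0,0,0,0.1],[0,0,0.92,0,0,0,0.1],[0,0,0.92,0,0,0,0.1],[0,0,0.92,0,0,0,0.1],[0,0,0.92,0,0,0,0.1],[0,0,0.92,0,0,0,0.1],[0,0,0.8,0,0,0,0.1],[0,0,0,0,0,0,0.1],[0,0,0,0,0,0,0.1]]'
python3 - <<'E'
from h import *
go(.478,.1795,.0248,11.8)
E
```

```text
clock: 12.45
tcp_pos: [0.4782, 0.1808, 0.0281]
orientation: [0.0, 0.63, 0.777, 0.0]
contact_force: [-0.3, -0.1, -0.9]
grip_width: 0.0254
grip_force: 44.9
turn 0.02 units; shift x -0.04 y -0.02 z 0.11  (from [0.4782 0.1808 0.0281] ang 11.9)
```

```bash
python3 -m jog '[[0,0,0.11,0,0,0,0.1],[-0.2,0,0,0,0,0,0.1],[-0.2,0,0,0,0,0,0.1],[-0.2,0,0,0,0,0,0.1],[-0.2,0,0,0,0,0,0.1],[-0.2,0,0,0,0,0,0.1],[-0.2,0,0,0,0,0,0.1],[-0.2,0,0,0,0,0,0.1],[-0.2,0,0,0,0,0,0.1]]'
python3 -m jog '[[-0.2,0,0,0,0,0,0.1],[-0.2,0,0,0,0,0,0.1],[-0.2,0,0,0,0,0,0.1],[-0.2,0,0,0,0,0,0.1]]'
python3 - <<'E'
from h import *
im=camera("top"); cv2.imwrite("pics/t3.png",cv2.resize(im[150:300,180:360],None,fx=4,fy=4,interpolation=2)[:,:,::-1])
im=camera("scene"); cv2.imwrite("pics/s3.png",cv2.resize(im[170:300,200:380],None,fx=4,fy=4,interpolation=2)[:,:,::-1])
go(.478+.2045*.071,.1795-.979*.071,.0248,11.8)
E
```

```text
clock: 13.58
tcp_pos: [0.4875, 0.1335, 0.0241]
orientation: [-0.0, 0.63, 0.776, 0.0]
contact_force: [-3.4, 8.8, 2.9]
grip_width: 0.0258
grip_force: 44.9
clock: 14.08
tcp_pos: [0.4927, 0.1095, 0.024]
orientation: [0.0, 0.63, 0.777, -0.0]
contact_force: [0.6, 0.4, -2.0]
grip_width: 0.0257
grip_force: 44.9
turn 0.01 units; shift x 0.02 y -0.00 z -0.03  (from [0.4928 0.1094 0.024 ] ang 11.9)
```

View pics/s3.png

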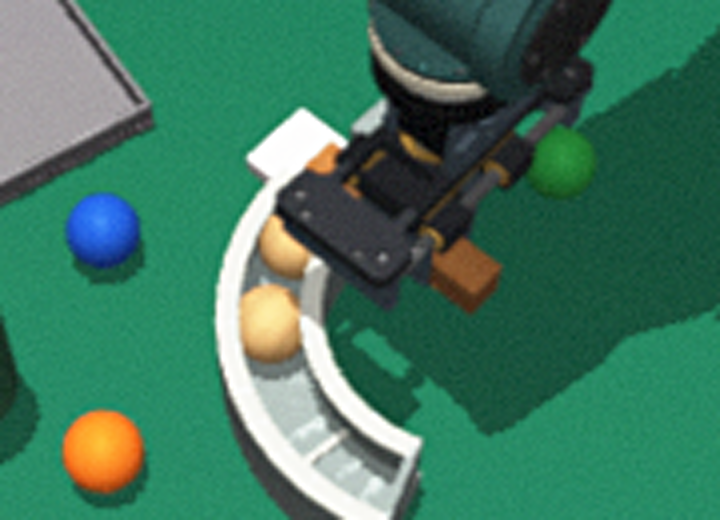

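The scene crop shows the spacer pushed out on the -y side at crop (297,150), with both balls still in the track. The force has fallen back to zero. I'll nudge a few mm more, lift, and carry the bar to the tray.

```bash
python3 -m jog '[[-0.12,0,0,0,0,0,0.1],[-0.12,0,0,0,0,0,0.1],[0,0,-1,0,0,0,0.1],[0,0,-1,0,0,0,0.1],[0,0,-1,0,0,0,0.1],[0,0,-1,0,0,0,0.1],[0,0,-1,0,0,0,0.1],[0,0,-1,0,0,0,0.1],[0,0,-0.7,0,0,0,0.1],[0,0,0,0,0,0.68,0.1],[0,0,0,0,0,0.68,0.1],[0,0,0,0,0,0.68,0.1],[-1,0.7,0,0,0,0,0.1],[-1,0.7,0,0,0,0,0.1],[-1,0.7,0,0,0,0,0.1],[-1,0.7,0,0,0,0,0.1],[-1,0.7,0,0,0,0,0.1],[-1,0.7,0,0,0,0,0.1],[-1,0.7,0,0,0,0,0.1],[-1,0.7,0,0,0,0,0.1]]'
python3 - <<'E'
from h import *
go(.654,-.155,.0135,-2.1)
st=Rt(); im=camera("wrist"); cv2.imwrite("pics/w4.png",im[:,:,::-1])
rect("spacer","wrist",.014,st); 
try: rect("bar","wrist",st[0]["tcp_pos"][2]+.018,st)
except Exception as e: print(e)
try: rect("tray","wrist",.022,st)
except Exception as e: print(e)
im=camera("top"); cv2.imwrite("pics/t4.png",im[:,:,::-1]);rect("spacer","top",.014)
E
```

```text
clock: 16.68
tcp_pos: [0.6536, -0.1441, 0.2248]
orientation: [-0.0, 0.72, 0.694, -0.0]
contact_force: [1.2, -0.1, -0.2]
grip_width: 0.0256
grip_force: 44.9
turn 0.00 units; shift x -0.36 y 0.03 z 7.04  (from [ 0.6536 -0.1441  0.2248] ang -2.1)
spacer wrist conf 0.97 centre [509.7   7.7] size [54.1 48.4] long axis deg 11.2
bar wrist conf 0.60 centre [ 655.2 -121.5] size [55.8 25.8] long axis deg 87.7
list index out of range
spacer top conf 0.75 centre [505.9   8.5] size [51.9 47.9] long axis deg 12.4
```

View pics/w4.png

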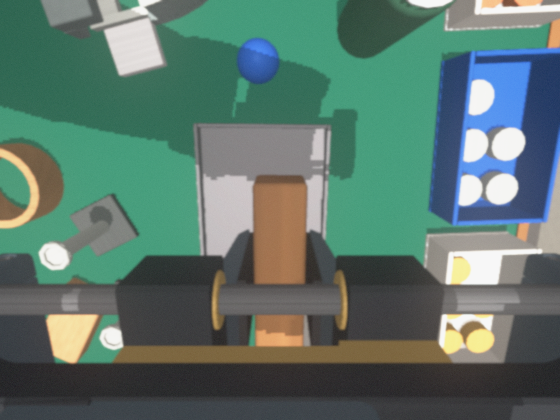

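The wrist view shows the spacer flat beside the pocket at (135,48), and the bar over the tray just right of its middle (tray walls at columns 197 and 328). I'll lower it and release.

```bash
python3 -m jog '[[-0.36,0,0.5,0,0,0,0.1],[0,0,1,0,0,0,0.1],[0,0,1,0,0,0,0.1],[0,0,1,0,0,0,0.1],[0,0,1,0,0,0,0.1],[0,0,1,0,0,0,0.1],[0,0,1,0,0,0,0.1],[0,0,0.4,0,0,0,0.1],[0,0,0.1,0,0,0,0.1],[0,0,0,0,0,0,0.1]]'
```

```text
clock: 18.23
tcp_pos: [0.6533, -0.1539, 0.0158]
orientation: [0.0, 0.72, 0.694, 0.0]
contact_force: [0.1, 0.0, -1.0]
grip_width: 0.0259
grip_force: 44.9
```

```bash
python3 -m jog '[[0,0,0.13,0,0,0,0.1],[0,0,0,0,0,0,0.45],[0,0,0,0,0,0,0.45],[0,0,0,0,0,0,0.45],[0,0,-1,0,0,0,0.45],[0,0,-1,0,0,0,0.45],[0,0,-1,0,0,0,0.45],[0,0,-1,0,0,0,0.6],[0,0,-1,0,0,0,0.75],[0,0,-1,0,0,0,0.75],[0,0,0,0,0,-0.67,0.75],[0,0,0,0,0,-0.67,0.75],[0,0,0,0,0,-0.67,0.75],[0.88,-0.52,0,0,0,0,0.75],[0.88,-0.52,0,0,0,0,0.75],[0.88,-0.52,0,0,0,0,0.75],[0.88,-0.52,0,0,0,0,0.75],[0.88,-0.52,0,0,0,0,0.75],[0.88,-0.52,0,0,0,0,0.75],[0.88,-0.52,0,0,0,0,0.75]]'
python3 - <<'E'
from h import *
im=camera("top"); cv2.imwrite("pics/t5.png",im[:,:,::-1])
for l,z in [("bar",.03),("spacer",.014)]:
    try: rect(l,"top",z)
    except Exception as e: print(e)
st=Rt(); camera("wrist")
try: rect("spacer","wrist",.014,st)
except Exception as e: print(e)
go(.5088,.005,.004,11.8)
E
```

```text
clock: 20.72
tcp_pos: [0.5077, 0.0056, 0.1913]
orientation: [0.0, 0.631, 0.776, 0.0]
contact_force: [-0.6, -0.5, -0.4]
grip_width: 0.0683
grip_force: 0.0
bar top conf 0.85 centre [ 651.7 -171.9] size [126.8  30.3] long axis deg 88.0
list index out of range
spacer wrist conf 0.66 centre [507.3  10.2] size [49.2 46.6] long axis deg 11.8
turn -0.01 units; shift x 0.01 y -0.00 z 6.25  (from [0.509  0.0047 0.1914] ang 11.7)
```

```bash
python3 -m jog '[[0,0,1,0,0,0,0.75],[0,0,1,0,0,0,0.75],[0,0,1,0,0,0,0.75],[0,0,1,0,0,0,0.75],[0,0,1,0,0,0,0.75],[0,0,0.8,0,0,0,0.75],[0,0,0.4,0,0,0,0.75],[0,0,0,0,0,0,0.75],[0,0,0,0,0,0,0.4],[0,0,0,0,0,0,0.4],[0,0,0,0,0,0,0.4],[0,0,0,0,0,0,0.4],[0,0,0,0,0,0,0.4]]' 30
```

```text
clock: 22.6
tcp_pos: [0.5079, 0.0047, 0.0058]
orientation: [-0.0, 0.631, 0.776, -0.0]
contact_force: [-6.1, -4.6, 8.2]
grip_width: 0.0496
grip_force: 30.0
```

```bash
python3 -m jog '[[0,0,-0.5,0,0,0,0.4],[0,0,-1,0,0,0,0.4],[0,0,-1,0,0,0,0.4],[0,0,-1,0,0,0,0.4],[0,0,-1,0,0,0,0.4],[0,0,0,0,0,-0.925,0.4],[0,0,0,0,0,-0.925,0.4],[0,0,0,0,0,-0.925,0.4],[0,0,0,0,0,-0.925,0.4],[0,0,0,0,0,-0.925,0.4],[0,0,0,0,0,-0.925,0.4],[0,0,0,0,0,-0.925,0.4],[0,0,0,0,0,-0.925,0.4],[0,0,0,0,0,-0.925,0.4],[0,0,0,0,0,-0.925,0.4],[0,0,0,0,0,-0.925,0.4],[0,0,0,0,0,-0.925,0.4]]'
python3 -m jog '[[-0.508,-0.957,0,0,0,0,0.4],[-0.508,-0.957,0,0,0,0,0.4],[-0.508,-0.957,0,0,0,0,0.4],[-0.508,-0.957,0,0,0,0,0.4],[-0.508,-0.957,0,0,0,0,0.4],[-0.508,-0.957,0,0,0,0,0.4],[0,0,0,0,0,0,0.4]]'
python3 - <<'E'
from h import *
go(.593,-.1705,.0115,87.9)
E
```

```text
clock: 24.72
tcp_pos: [0.5087, 0.0051, 0.1414]
orientation: [0.001, 0.015, 1.0, 0.0]
contact_force: [-0.0, -0.1, -1.4]
grip_width: 0.0497
grip_force: 30.0
clock: 25.6
tcp_pos: [0.5949, -0.1718, 0.1415]
orientation: [0.001, 0.018, 1.0, -0.0]
contact_force: [-0.6, -0.0, -0.7]
grip_width: 0.0499
grip_force: 30.0
turn 0.01 units; shift x 0.07 y 0.04 z 4.33  (from [ 0.5949 -0.1718  0.1415] ang 87.9)
```

```bash
python3 -m jog '[[0,0,1,0,0,0,0.4],[0,0,1,0,0,0,0.4],[0,0,1,0,0,0,0.4],[0,0,0.9,0,0,0,0.4],[0,0,0.4,0,0,0,0.4],[0,0,0.05,0,0,0,0.4],[0,0,0,0,0,0,0.4],[0,0,0,0,0,0,0.65],[0,0,0,0,0,0,0.65],[0,0,0,0,0,0,0.65],[0,0,-1,0,0,0,0.65],[0,0,-1,0,0,0,0.65],[0,0,-1,0,0,0,0.65],[0,0,-1,0,0,0,0.4],[0,0,-1,0,0,0,0.2],[0,0,-1,0,0,0,0]]'
python3 - <<'E'
from h import *
im=camera("top"); cv2.imwrite("pics/t6.png",im[:,:,::-1])
for l,z in [("bar",.03),("spacer",.018)]:
    try: rect(l,"top",z)
    except Exception as e: print(e)
for l in ["ball1_center","ball2_center"]:
  for r in landmark_of(l,"top")[:3]: print(l,round(r["conf"],2),np.round(r["location"],1),np.round(atz(r["location"],"top",.038),4))
# track point helper
p=(.5055,.0575,np.radians(11.8))
from ov import W
for s in range(60,181,20):
    t=max(0,(s-27)/110); w=W([(27+110*np.sin(t),110-110*np.cos(t),0)],p)[0]; print(s,np.round(w[:2],4),"tangent deg %.1f"%(11.8+np.degrees(t)))
E
```

```text
clock: 27.6
tcp_pos: [0.5938, -0.1703, 0.1907]
orientation: [-0.0, 0.017, 1.0, 0.0]
contact_force: [-0.1, -0.8, 0.3]
grip_width: 0.0321
grip_force: 0.0
list index out of range
spacer top conf 0.64 centre [558.1  69.8] size [41.  33.2] long axis deg 27.5
ball1_center 0.64 [294.1 184.4] [ 0.637 -0.01   0.038]
ball1_center 0.62 [263.  216.3] [0.5476 0.0729 0.038 ]
ball1_center 0.48 [246.8 276.6] [0.3846 0.1125 0.038 ]
ball2_center 0.77 [250.7 158.6] [0.7069 0.1104 0.038 ]
ball2_center 0.77 [270.4 288.5] [0.3543 0.0488 0.038 ]
ball2_center 0.55 [251.8 201. ] [0.589  0.1043 0.038 ]
60 [0.5627 0.0745] tangent deg 29.0
80 [0.5793 0.0857] tangent deg 39.4
100 [0.5935 0.0997] tangent deg 49.8
120 [0.6049 0.1161] tangent deg 60.2
140 [0.6132 0.1343] tangent deg 70.7
160 [0.6181 0.1536] tangent deg 81.1
180 [0.6194 0.1736] tangent deg 91.5
```

```bash
python3 -m jog '[[0,0,0,0,0,0.92,0],[0,0,0,0,0,0.92,0],[0,0,0,0,0,0.92,0],[0,0,0,0,0,0.92,0],[0,0,0,0,0,0.92,0],[0,0,0,0,0,0.92,0],[0,0,0,0,0,0.92,0],[0,0,0,0,0,0.92,0],[0,0,0,0,0,0.92,0],[0,0,0,0,0,0.92,0],[0,0,0,0,0,0.92,0],[0,0,0,0,0,0.92,0],[0.92,0.03,0,0,0,0,0],[0.92,0.03,0,0,0,0,0],[0.92,0.03,0,0,0,0,0],[0.92,0.03,0,0,0,0,0],[0.92,0.03,0,0,0,0,0],[0.92,0.03,0,0,0,0,0],[0.92,0.03,-0.3,0,0,0,0],[0,0,0,0,0,0,0]]'
python3 - <<'E'
from ov import *
from scipy.optimize import minimize
st=Rt(); ims={"wrist":camera("wrist")}
cv2.imwrite("pics/w7.png",ims["wrist"][:,:,::-1])
ims["top"]=camera("top"); cv2.imwrite("pics/t7.png",ims["top"][:,:,::-1])
for l,z in [("bar",.03),("spacer",.018)]:
    try: rect(l,"top",z)
    except Exception as e: print(e)
def dense(l): 
    l=np.array(l,float); return np.concatenate([a+(b-a)*np.linspace(0,1,12)[:,None] for a,b in zip(l[:-1],l[1:])])
L=lines(0); pts=np.concatenate([dense(l) for l in (L[0],L[1],L[2],L[3],L[4])])
for cams in (["wrist"],["top"],["wrist","top"]):
    D={c:cv2.distanceTransform((cv2.Canny(ims[c],40,120)==0).astype(np.uint8),cv2.DIST_L2,5) for c in cams}
    def cost(p):
        t=0
        for c in cams:
            q=proj(W(pts,p),c,st); ok=(q[:,0]>2)&(q[:,0]<557)&(q[:,1]>2)&(q[:,1]<(235 if c=="wrist" else 417)); q=q[ok]
            d=cv2.remap(D[c],q[:,:1].astype(np.float32),q[:,1:].astype(np.float32),cv2.INTER_LINEAR)
            t+=np.minimum(d,6).mean()
        return t
    o=minimize(lambda x:cost((.5055+x[0]/1000,.0575+x[1]/1000,np.radians(11.8+x[2]))),[0,0,0],method="Nelder-Mead",options=dict(initial_simplex=[[0,0,0],[3,0,0],[0,3,0],[0,0,2]]))
    print(cams,np.round(o.x,2),round(o.fun,2),round(cost((.5055,.0575,np.radians(11.8))),2))
big=cv2.resize(ims["wrist"][0:230,150:430,::-1],None,fx=2.6,fy=2.6,interpolation=2)
for l in L:
    q=(proj(W(l,(.5055,.0575,np.radians(11.8))),"wrist",st)-[150,0])*2.6; cv2.polylines(big,[q.astype(np.int32)],False,(0,0,255),1)
cv2.imwrite("pics/ov2.png",big)
E
```

```text
clock: 30.35
tcp_pos: [0.5589, 0.0211, 0.198]
orientation: [-0.0, 0.628, 0.778, -0.0]
contact_force: [0.8, -0.3, -0.2]
grip_width: 0.0006
grip_force: 0.0
bar top conf 0.76 centre [ 651.7 -170.7] size [129.6  30.3] long axis deg 87.8
spacer top conf 0.76 centre [ 590.6 -170.3] size [49.1 47.2] long axis deg 84.6
['wrist'] [ 1.75 -1.77  0.47] 0.83 1.78
['top'] [14.83 -0.23  6.75] 1.33 1.62
['wrist', 'top'] [ 4.29 -1.63  1.67] 2.36 3.39
```

View pics/ov2.png

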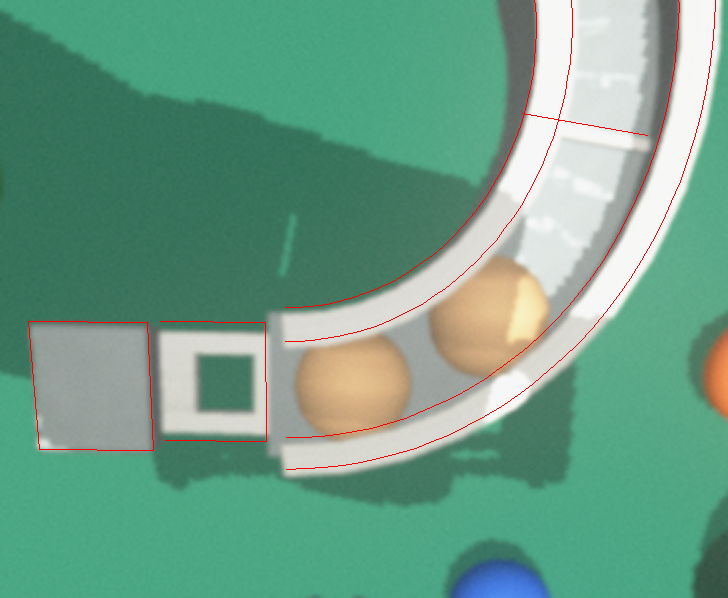

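View pics/t7.png

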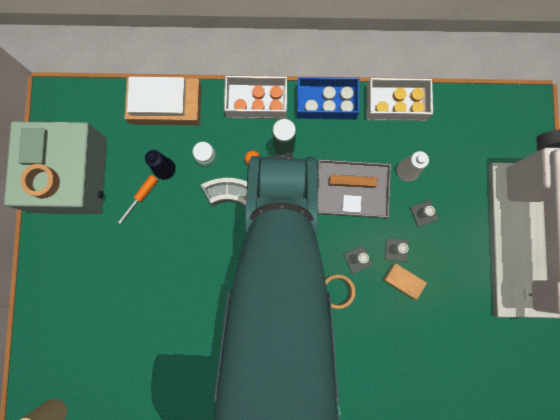

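The overlay now sits about 2 mm off the feeder, and the empty square pocket hole shows at (225,383). In the top view the bar (353,181) and spacer (352,204) are both in the tray. I'll settle the feeder pose using the unobstructed top picture as well.

```bash
python3 - <<'E'
from ov import *
from scipy.optimize import minimize
def dense(l): 
    l=np.array(l,float); return np.concatenate([a+(b-a)*np.linspace(0,1,12)[:,None] for a,b in zip(l[:-1],l[1:])])
L=lines(0); pts=np.concatenate([dense(l) for l in L[:5]])
s7,M7=Rt(); s2=dict(tcp_pos=np.array([.5584,.0285,.217])); M2=R.from_quat([.627,.779,0,0]).as_matrix()
V={"top0":("top",None,1),"w2":("wrist",(s2,M2),0),"w7":("wrist",(s7,M7),0)}
def run(names):
    D={n:cv2.distanceTransform((cv2.Canny(cv2.imread(f"pics/{n}.png"),40,120)==0).astype(np.uint8),cv2.DIST_L2,5) for n in names}
    def cost(x):
        p=(.5065+x[0]/1000,.0565+x[1]/1000,np.radians(12+x[2])); t=np.abs(x).max()>8 and 10 or 0
        for n in names:
            c,st,_=V[n]; q=proj(W(pts,p),c,st); ok=(q[:,0]>2)&(q[:,0]<557)&(q[:,1]>2)&(q[:,1]<(235 if c=="wrist" else 417)); q=q[ok].astype(np.float32)
            d=cv2.remap(D[n],q[:,:1].copy(),q[:,1:].copy(),cv2.INTER_LINEAR); t+=np.minimum(d,6).mean()*(1.8 if c=="top" else 1)
        return t
    o=minimize(cost,[0,0,0],method="Nelder-Mead",options=dict(initial_simplex=[[0,0,0],[2,0,0],[0,2,0],[0,0,1]])); print(names,np.round(o.x,2)+[506.5,56.5,12],round(o.fun,2))
for n in V: run([n])
run(list(V))
E
```

```text
['top0'] [504.87  56.47  10.77] 0.45
['w2'] [507.87  55.81  12.49] 0.93
['w7'] [508.13  54.03  12.39] 0.83
['top0', 'w2', 'w7'] [505.19  55.2   10.95] 2.77
```

```bash
cat > tr.py <<'E'
from ov import *
P=(.5063,.0559,np.radians(11.6))
def tp(s):
    t=max(0,(s-27)/110); f=(27+110*np.sin(t),110-110*np.cos(t),0) if s>27 else (s,0,0)
    w=W([f],P)[0]; return w[0],w[1],11.6+np.degrees(t)-90
def where():
    s,_=Rt(); q=s["tcp_pos"][:2]; best=min(np.arange(0,240,.5),key=lambda u:np.hypot(*(np.array(tp(u)[:2])-q)))
    x,y,a=tp(best); b=np.radians(a); d=q-[x,y]
    print("s=%.1f lateral(out +) %.1f mm ang err %.1f"%(best,1000*(d@[np.cos(b),np.sin(b)]),yang()-a),"F",np.round(s["contact_force"],1))
E
python3 -m jog '[[0,0,0,0,0,0.865,0],[0,0,0,0,0,0.865,0],[0,0,0,0,0,0.865,0],[0,0,0,0,0,0.865,0],[0.9,0.218,0,0,0,0,0],[0.9,0.218,0,0,0,0,0],[0.9,0.218,0,0,0,0,0],[0.9,0.218,0,0,0,0,0],[0.9,0.218,0,0,0,0,0],[0,0,1,0,0,0,0],[0,0,1,0,0,0,0],[0,0,1,0,0,0,0],[0,0,1,0,0,0,0],[0,0,0,0,0,0,0]]'
python3 - <<'E'
from tr import *
where(); x,y,a=tp(155); go(x,y,.026,a)
im=camera("scene"); cv2.imwrite("pics/s8.png",cv2.resize(im[170:310,220:360],None,fx=4,fy=4,interpolation=2)[:,:,::-1])
E
```

```text
clock: 32.3
tcp_pos: [0.6175, 0.1451, 0.0765]
orientation: [-0.001, 0.775, 0.632, -0.002]
contact_force: [-0.4, -0.4, -1.8]
grip_width: 0.0008
grip_force: 0.0
s=153.5 lateral(out +) -0.5 mm ang err 0.8 F [-0.4 -0.4 -1.8]
turn 0.01 units; shift x 0.06 y 0.02 z 1.68  (from [0.6175 0.1451 0.0765] ang -11.7)
```

View pics/s8.png

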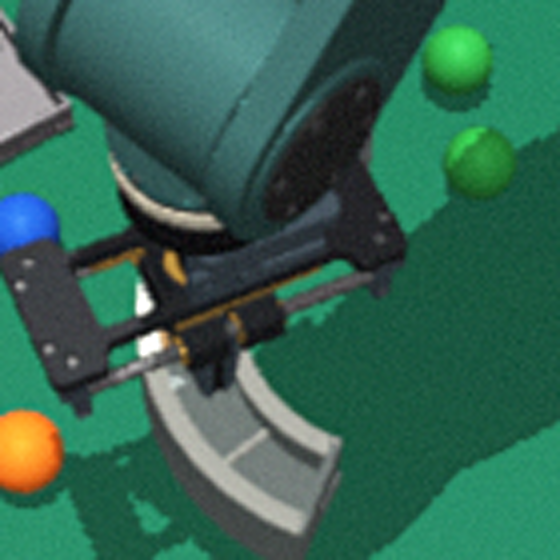

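The fingers hover over the slot at (215,375), with the ridge behind them at (250,445). I'll descend gently.

```bash
python3 -m jog '[[0,0,0.4,0,0,0,0],[0,0,0.4,0,0,0,0],[0,0,0.1,0,0,0,0]]'
python3 -m jog '[[0,0,0.4,0,0,0,0],[0,0,0.35,0,0,0,0],[0,0,0,0,0,0,0]]'
python3 - <<'E'
from tr import *
where()
for s in (140,125): x,y,a=tp(s); go(x,y,.027,a)
E
```

```text
clock: 32.72
tcp_pos: [0.6184, 0.1455, 0.0509]
orientation: [-0.0, 0.775, 0.632, -0.0]
contact_force: [0.0, 0.3, -0.4]
grip_width: 0.0007
grip_force: 0.0
clock: 33.1
tcp_pos: [0.6181, 0.1454, 0.028]
orientation: [-0.0, 0.775, 0.632, -0.001]
contact_force: [0.4, 0.2, 0.3]
grip_width: 0.0006
grip_force: 0.0
s=153.5 lateral(out +) 0.0 mm ang err 0.9 F [0.4 0.2 0.3]
turn 1.15 units; shift x -0.45 y 0.03 z 0.03  (from [0.6181 0.1454 0.028 ] ang -11.7)
turn 2.28 units; shift x -0.94 y 0.12 z 0.03  (from [0.6181 0.1454 0.028 ] ang -11.7)
```

```bash
python3 -m jog '[[-0.2,-0.003,0.03,0,0,0.5,0],[-0.2,-0.003,0,0,0,0.5,0],[-0.2,-0.003,0,0,0,0.46,0],[-0.2,-0.003,0,0,0,0.455,0]]'
python3 - <<'E'
from tr import *
where()
E
```

```text
clock: 33.6
tcp_pos: [0.6117, 0.1227, 0.0286]
orientation: [0.0, 0.843, 0.538, 0.0]
contact_force: [-0.7, 0.2, 0.3]
grip_width: 0.0005
grip_force: 0.0
s=130.0 lateral(out +) 1.2 mm ang err -0.2 F [-0.7  0.2  0.3]
```

```bash
python3 -m jog '[[-0.2,-0.018,0.02,0,0,0.455,0],[-0.2,-0.018,0,0,0,0.455,0],[-0.2,-0.015,0,0,0,0.455,0],[-0.2,-0.015,0,0,0,0.455,0]]'
python3 - <<'E'
from tr import *
where()
st=Rt(); camera("wrist"); camera("scene")
for c in ("scene",):
  for r in landmark_of("ball1_center",c)[:5]: print(round(r["conf"],2),np.round(r["location"]),np.round(atz(r["location"],c,.038),4))
E
```

```text
clock: 34.1
tcp_pos: [0.5983, 0.1029, 0.028]
orientation: [0.0, 0.897, 0.443, 0.0]
contact_force: [0.3, 1.3, 0.6]
grip_width: 0.0003
grip_force: 0.6
s=106.5 lateral(out +) -0.1 mm ang err -0.5 F [0.3 1.3 0.6]
0.83 [337. 209.] [0.3993 0.1097 0.038 ]
0.59 [224. 230.] [0.6456 0.0034 0.038 ]
```

```bash
python3 -m jog '[[-0.18,-0.009,0,0,0,0.39,0],[-0.18,-0.009,0,0,0,0.39,0],[-0.18,-0.009,0,0,0,0.39,0],[-0.18,-0.009,0,0,0,0.4,0],[0,0,0,0,0,0,0]]'
python3 - <<'E'
from tr import *
where()
im=camera("scene"); cv2.imwrite("pics/s9.png",cv2.resize(im[150:300,200:380],None,fx=4,fy=4,interpolation=2)[:,:,::-1])
for r in masks_of("ball1_center","scene")[:6]: print(round(r["conf"],2),np.round(r["location"]),im[int(r["location"][1]),int(r["location"][0])],np.round(atz(r["location"],"scene",.035),4))
E
```

```text
clock: 34.88
tcp_pos: [0.583, 0.0874, 0.0278]
orientation: [0.0, 0.934, 0.358, 0.0]
contact_force: [-0.5, 0.2, -0.2]
grip_width: 0.0002
grip_force: 0.0
s=84.5 lateral(out +) -0.9 mm ang err 0.4 F [-0.5  0.2 -0.2]
0.63 [338. 211.] [ 36 132  50] [0.3997 0.1136 0.035 ]
0.45 [280. 275.] [112 122 116] [0.6087 0.1668 0.035 ]
0.18 [220. 128.] [101 102 101] [ 0.4817 -0.2773  0.035 ]
```

View pics/s9.png

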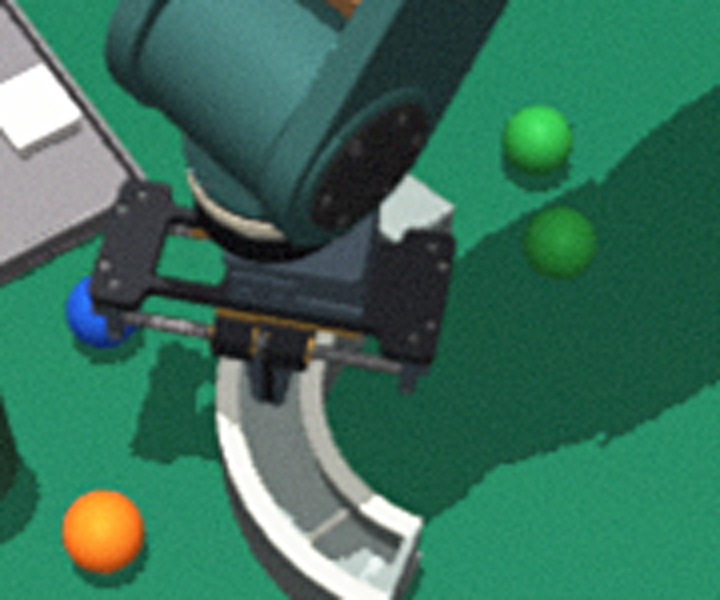

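```bash
python3 -m jog '[[0,0,-0.96,0,0,0,0],[0,0,-0.96,0,0,0,0],[0,0,-0.96,0,0,0,0],[0,0,-0.96,0,0,0,0],[0,0,-0.96,0,0,0,0],[0,0,-0.96,0,0,0,0],[0,0,0,0,0,0.88,0.4],[0,0,0,0,0,0.88,0.7],[0,0,0,0,0,0.88,0.75],[0,0,0,0,0,0.88,0.75],[0,0,0,0,0,0.88,0.75],[0,0,0,0,0,0.88,0.75],[-0.91,0.17,0,0,0,0,0.75],[-0.91,0.17,0,0,0,0,0.75],[-0.91,0.17,0,0,0,0,0.75],[0,0,0,0,0,0,0.75]]'
cat > look.py <<'E'
from tr import *
import sys
st=Rt(); im=camera("wrist"); cv2.imwrite(f"pics/{sys.argv[1]}.png",im[:,:,::-1])
for r in masks_of("ball1","wrist")[:6]:
    u=r["location"]; v,h=np.nonzero(r["region"]); print(round(r["conf"],2),np.round(u),im[int(u[1]),int(u[0])],"z30",np.round(atz(u,"wrist",.03,st),4)[:2],"z38",np.round(atz(u,"wrist",.038,st),4)[:2],len(v))
print("exit px",proj([[P[0],P[1],.03]],"wrist",st))
go(P[0],P[1],.030-.0188,-78.4)
E
python3 look.py w10
```

```text
clock: 36.98
tcp_pos: [0.5018, 0.064, 0.2005]
orientation: [0.0, 0.999, 0.049, -0.0]
contact_force: [1.2, 0.0, 0.4]
grip_width: 0.0684
grip_force: 0.0
0.8 [369.  62.] [ 85 146 242] z30 [ 0.6369 -0.0081] z38 [ 0.6355 -0.0063] 1800
0.79 [284. 323.] [117 231 138] z30 [0.3477 0.0433] z38 [0.3531 0.0439] 662
0.76 [232. 274.] [ 66 137  80] z30 [0.404 0.107] z38 [0.408  0.1061] 486
0.67 [289. 191.] [212 172 128] z30 [0.505 0.054] z38 [0.5067 0.0545] 1377
0.67 [286. 148.] [246 232 181] z30 [0.549  0.0618] z38 [0.5497 0.062 ] 1367
0.3 [508. 128.] [247 247 247] z30 [ 0.5905 -0.1563] z38 [ 0.5902 -0.151 ] 2521
exit px [[287.17305422 189.79986782]]
turn -0.87 units; shift x 0.03 y 0.29 z 6.32  (from [0.5036 0.0643 0.2008] ang -84.4)
```

View pics/w10.png

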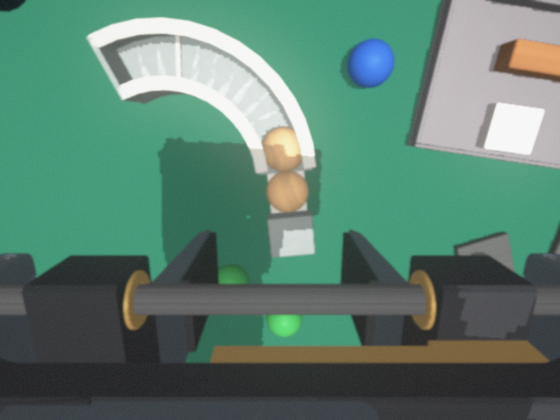

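The wrist view shows ball one settled in the pocket at (287,190) and ball two right behind it at (284,148). I'll grasp the first.

```bash
python3 -m jog '[[0,0,0,0,0,-0.87,0.75],[0.03,0.29,0,0,0,0,0.75],[0,0,1,0,0,0,0.75],[0,0,1,0,0,0,0.75],[0,0,1,0,0,0,0.75],[0,0,1,0,0,0,0.75],[0,0,1,0,0,0,0.75],[0,0,0.8,0,0,0,0.75],[0,0,0.4,0,0,0,0.75],[0,0,0.1,0,0,0,0.75],[0,0,0,0,0,0,0.3],[0,0,0,0,0,0,0.3],[0,0,0,0,0,0,0.3],[0,0,0,0,0,0,0.3],[0,0,0,0,0,0,0.3]]' 20
```

```text
clock: 38.95
tcp_pos: [0.5052, 0.0558, 0.0117]
orientation: [-0.0, 0.995, 0.101, -0.0]
contact_force: [-5.3, -1.5, 8.2]
grip_width: 0.0431
grip_force: 22.6
```

```bash
python3 -m jog '[[0,0,-0.5,0,0,0,0.3],[0,0,-1,0,0,0,0.3],[0,0,-1,0,0,0,0.3],[0,0,-1,0,0,0,0.3],[0,0,-1,0,0,0,0.3],[0,0,-1,0,0,0,0.3],[0,0,-1,0,0,0,0.3],[0,0,-1,0,0,0,0.3],[-0.298,0.936,0,0,0,0,0.3],[-0.298,0.936,0,0,0,0,0.3],[-0.298,0.936,0,0,0,0,0.3],[-0.298,0.936,0,0,0,0,0.3],[-0.298,0.936,0,0,0,0,0.3],[-0.298,0.936,0,0,0,0,0.3],[-0.298,0.936,0,0,0,0,0.3],[-0.298,0.936,0,0,0,0,0.3],[-0.298,0.936,0,0,0,0,0.3],[-0.298,0.936,0,0,0,0,0.3],[-0.298,0.936,0,0,0,0,0.3],[-0.298,0.936,0,0,0,0,0.3]]'
cat > post.py <<'E'
from tr import *
import sys
st=Rt(); im=camera("wrist"); cv2.imwrite(f"pics/{sys.argv[1]}.png",im[:,:,::-1])
Z=dict(post_low_cup=.082,post_mid_cup=.102,post_high_cup=.122)
for l,z in Z.items():
    for r in landmark_of(l,"wrist")[:2]: print(l,round(r["conf"],2),np.round(r["location"],1),np.round(atz(r["location"],"wrist",z,st),4))
for l,z in Z.items():
  A=[];b=[]
  for n in ("top","scene"):
    camera(n)
    for r in landmark_of(l,n)[:1]: print(l,n,round(r["conf"],2),np.round(r["location"],1),np.round(atz(r["location"],n,z),4))
E
python3 post.py w11; python3 -c "
from h import *
go(.468,-.2955,.0832,-78.4)"
```

```text
clock: 41.45
tcp_pos: [0.4678, -0.2968, 0.2377]
orientation: [0.001, 0.995, 0.101, 0.001]
contact_force: [-0.6, 0.1, 0.1]
grip_width: 0.0429
grip_force: 20.0
post_low_cup 0.86 [377.4 113.2] [ 0.5654 -0.3717  0.082 ]
post_mid_cup 0.64 [277.9 204.1] [ 0.465  -0.2965  0.102 ]
post_high_cup 0.59 [151.1 214.5] [ 0.4379 -0.1862  0.122 ]
post_low_cup top 0.59 [432.6 213.7] [ 0.557  -0.3732  0.082 ]
post_low_cup scene 0.82 [175.3 109.6] [ 0.5614 -0.3605  0.082 ]
post_mid_cup top 0.57 [403.  246.4] [ 0.4684 -0.2898  0.102 ]
post_mid_cup scene 0.77 [219.7 102.2] [ 0.4618 -0.2951  0.102 ]
post_high_cup top 0.79 [364.5 260.4] [ 0.43  -0.188  0.122]
post_high_cup scene 0.63 [250.6 118.5] [ 0.4411 -0.1818  0.122 ]
turn -0.01 units; shift x 0.00 y -0.01 z 5.11  (from [ 0.4679 -0.2957  0.2364] ang -78.4)
```

View pics/w11.png

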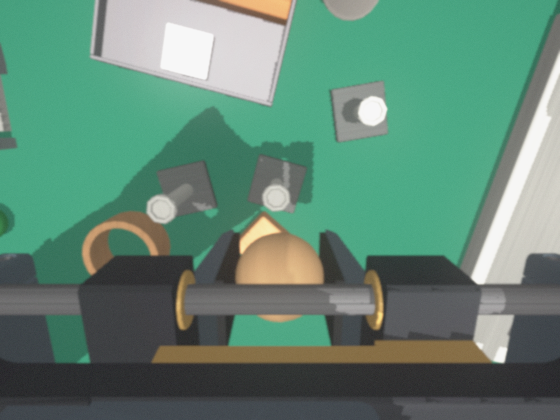

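The wrist view shows the ball held at (279,277), the mid-post ring just above it at (277,197), the high post at (161,208) and the low post at (372,111). I'll work out the ring and the ball's position in the grip.

```bash
python3 - <<'E'
from h import *
st=Rt(); im=cv2.imread("pics/w11.png"); hsv=cv2.cvtColor(im,cv2.COLOR_BGR2HSV)
g=(hsv[:,:,1]<60)&(hsv[:,:,2]>140)
for n,(u,v),z in [("low",(372,111),.06),("mid",(277,197),.08),("high",(161,208),.1)]:
    m=np.zeros(g.shape,bool); m[v-18:v+19,u-18:u+19]=1; m&=g
    b,a=np.nonzero(m); (c,r)=cv2.minEnclosingCircle(np.c_[a,b].astype(np.float32)); print(n,len(a),"circle",np.round(c,1),round(r,1),np.round([a.min(),a.max(),b.min(),b.max()]),np.round(atz(c,"wrist",z,st),4),"r mm",round(r/333*(st[0]["tcp_pos"][2]+.165-z)*1000,1))
w=(hsv[:,:,0]>8)&(hsv[:,:,0]<22)&(hsv[:,:,1]>70); w[:215]=0; w[330:]=0; w[:,:225]=0; w[:,335:]=0
b,a=np.nonzero(w); m=w[250:262]; print("ball cols",a.min(),a.max(),b.min()); 
print("ball expected px",proj([st[0]["tcp_pos"]+[0,0,.0188]],"wrist",st))
E
```

```text
low 1088 circle [370.5 111. ] 24.4 [354 387  93 129] [ 0.5674 -0.3687  0.06  ] r mm 25.0
mid 728 circle [280.6 196.9] 19.0 [262 295 179 212] [ 0.4677 -0.2974  0.08  ] r mm 18.3
high 710 circle [160.6 208.8] 15.7 [146 176 195 223] [ 0.4378 -0.1864  0.1   ] r mm 14.2
ball cols 234 324 215
ball expected px [[279.04734218 275.17459083]]
```

```bash
python3 -m jog '[[0,-0.02,1,0,0,0,0.3],[0,0,1,0,0,0,0.3],[0,0,1,0,0,0,0.3],[0,0,1,0,0,0,0.3],[0,0,0.5,0,0,0,0.3],[0,0,0.3,0,0,0,0.3],[0,0,0.15,0,0,0,0.3],[0,0,0.1,0,0,0,0.3],[0,0,0,0,0,0,0.3],[0,0,0,0,0,0,0.3]]'
```

```text
clock: 43.5
tcp_pos: [0.468, -0.2954, 0.0853]
orientation: [0.0, 0.995, 0.101, 0.0]
contact_force: [-0.3, 0.0, -0.7]
grip_width: 0.0428
grip_force: 20.0
```

```bash
python3 -m jog '[[0,0,0.06,0,0,0,0.3],[0,0,0,0,0,0,0.3],[0,0,0,0,0,0,0.3]]'; python3 -m jog '[[0,0,0,0,0,0,0.5],[0,0,0,0,0,0,0.55],[0,0,0,0,0,0,0.65],[0,0,0,0,0,0,0.7],[0,0,0,0,0,0,0.75],[0,0,0,0,0,0,0.75],[0,0,-0.4,0,0,0,0.75],[0,0,-1,0,0,0,0.75],[0,0,-1,0,0,0,0.75],[0,0,-1,0,0,0,0.75],[0,0,-1,0,0,0,0.75],[0,0,-1,0,0,0,0.75]]'
python3 - <<'E'
from h import *
st=Rt(); im=camera("wrist"); cv2.imwrite("pics/w12.png",im[:,:,::-1])
for r in masks_of("ball1","wrist")[:5]:
    u=r["location"]; print(round(r["conf"],2),np.round(u),im[int(u[1]),int(u[0])],np.round(atz(u,"wrist",.102,st),4),r["region"].sum())
E
```

```text
clock: 43.88
tcp_pos: [0.4681, -0.2954, 0.0839]
orientation: [0.0, 0.995, 0.101, 0.0]
contact_force: [-3.1, 2.5, 11.6]
grip_width: 0.0431
grip_force: 20.0
clock: 45.38
tcp_pos: [0.4677, -0.2952, 0.2471]
orientation: [0.0, 0.995, 0.101, 0.0]
contact_force: [-0.4, -0.3, 0.3]
grip_width: 0.0683
grip_force: 0.0
0.57 [  5. 219.] [ 60 136  77] [ 0.3931 -0.0338  0.102 ] 394
0.56 [278. 202.] [219 178 132] [ 0.4647 -0.2952  0.102 ] 1545
```

View pics/w12.png

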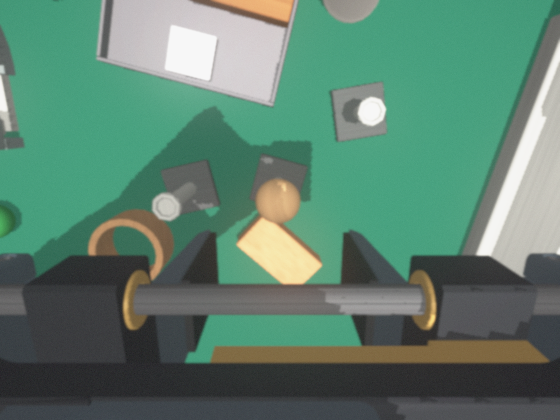

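Ball one is seated on the mid post, at (278,200). I'll go back for the second ball.

```bash
python3 -m jog '[[0.542,-0.983,0,0,0,0,0.4],[0.542,-0.983,0,0,0,0,0],[0.542,-0.983,0,0,0,0,0],[0.542,-0.983,0,0,0,0,0],[0.542,-0.983,0,0,0,0,0],[0.542,-0.983,0,0,0,0,0],[0.542,-0.983,0,0,0,0,0],[0.542,-0.983,0,0,0,0,0],[0.542,-0.983,0,0,0,0,0],[0.542,-0.983,0,0,0,0,0],[0.542,-0.983,0,0,0,0,0],[0.542,-0.983,0,0,0,0,0],[0,0,0,0,0,-0.954,0],[0,0,0,0,0,-0.954,0],[0,0,0,0,0,-0.954,0],[0,0,0,0,0,-0.954,0],[0,0,0,0,0,-0.954,0],[0,0,0,0,0,0,0]]'
python3 look.py w13; python3 - <<'E'
from tr import *
where(); x,y,a=tp(92); go(x,y,.027,a)
E
```

```text
clock: 47.72
tcp_pos: [0.5878, 0.0905, 0.245]
orientation: [-0.0, 0.926, 0.377, -0.0]
contact_force: [0.2, -0.4, 0.7]
grip_width: 0.0005
grip_force: 0.0
0.95 [273. 222.] [244 224 167] z30 [0.5501 0.0641] z38 [0.552  0.0658] 784
0.74 [364. 211.] [ 76 130 230] z30 [ 0.6365 -0.0049] z38 [ 0.6366 -0.0018] 1015
0.73 [163. 276.] [ 63 135  77] z30 [0.4    0.1135] z38 [0.405  0.1142] 496
0.71 [170. 332.] [ 81 182  98] z30 [0.3424 0.0548] z38 [0.3486 0.0566] 165
0.68 [348.  96.] [247 200 100] z30 [0.7114 0.1058] z38 [0.71   0.1066] 1233
0.54 [253. 134.] [146 152 149] z30 [0.6091 0.152 ] z38 [0.6098 0.1518] 10114
exit px [[252.95726108 250.16532437]]
turn 4.74 units; shift x -2.90 y 0.58 z 7.80  (from [0.5879 0.0906 0.2451] ang -45.8)
s=90.0 lateral(out +) 0.2 mm ang err -0.2 F [-0.2  0.3  0.3]
turn -0.18 units; shift x 0.06 y -0.01 z 7.27  (from [0.5879 0.0906 0.2451] ang -45.8)
```

View pics/w13.png

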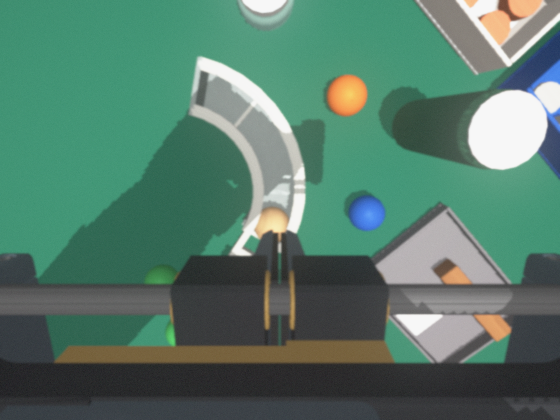

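Ball two is at (272,222), about s = 47 mm along the path, and the track behind it is empty. I'll go down the slot at s = 92.

```bash
python3 -m jog '[[0.06,0,0.5,0,0,-0.18,0],[0,0,1,0,0,0,0],[0,0,1,0,0,0,0],[0,0,1,0,0,0,0],[0,0,1,0,0,0,0],[0,0,0.8,0,0,0,0],[0,0,0.5,0,0,0,0],[0,0,0.3,0,0,0,0]]'
python3 -m jog '[[0,0,0.4,0,0,0,0],[0,0,0.4,0,0,0,0],[0,0,0.35,0,0,0,0],[0,0,0,0,0,0,0]]'
python3 - <<'E'
from tr import *
where()
E
```

```text
clock: 48.82
tcp_pos: [0.5891, 0.0918, 0.0611]
orientation: [-0.0, 0.922, 0.387, -0.0]
contact_force: [0.1, -1.3, -0.7]
grip_width: 0.0001
grip_force: 0.0
clock: 49.32
tcp_pos: [0.5889, 0.0918, 0.0268]
orientation: [-0.0, 0.922, 0.387, -0.001]
contact_force: [-0.6, 0.3, 0.0]
grip_width: 0.0006
grip_force: 0.0
s=92.0 lateral(out +) 0.0 mm ang err 0.1 F [-0.6  0.3  0. ]
```

```bash
python3 -m jog '[[-0.2,-0.007,0,0,0,0.455,0],[-0.2,-0.007,0,0,0,0.455,0],[-0.2,-0.01,0,0,0,0.455,0],[-0.2,-0.01,0,0,0,0.455,0],[-0.2,-0.01,0,0,0,0.455,0]]'
python3 - <<'E'
from tr import *
where()
E
```

```text
clock: 49.95
tcp_pos: [0.5657, 0.0739, 0.0281]
orientation: [0.0, 0.966, 0.257, 0.0]
contact_force: [0.2, -0.2, -0.4]
grip_width: 0.0005
grip_force: 0.0
s=62.5 lateral(out +) -0.0 mm ang err -0.3 F [ 0.2 -0.2 -0.4]
```

```bash
python3 -m jog '[[-0.167,-0.008,0,0,0,0.36,0],[-0.167,-0.008,0,0,0,0.36,0],[-0.167,-0.008,0,0,0,0.36,0],[-0.167,-0.008,0,0,0,0.36,0],[0,0,0,0,0,0,0],[0.1,0,0,0,0,0,0],[0,0,-1,0,0,0,0],[0,0,-1,0,0,0,0],[0,0,-1,0,0,0,0],[0,0,-1,0,0,0,0],[0,0,-1,0,0,0,0],[0,0,-0.8,0,0,0,0],[0,0,0,0,0,0.57,0.75],[0,0,0,0,0,0.57,0.75],[-0.75,0,0,0,0,0,0.75],[-0.75,0,0,0,0,0,0.75],[0,0,0,0,0,0,0.75]]'
python3 look.py w14
```

```text
clock: 52.08
tcp_pos: [0.5053, 0.0574, 0.2018]
orientation: [-0.0, 0.994, 0.107, 0.0]
contact_force: [0.6, 0.3, 0.0]
grip_width: 0.0472
grip_force: 0.0
0.93 [281. 192.] [214 173 129] z30 [0.5069 0.0557] z38 [0.5086 0.0561] 1393
0.92 [261. 322.] [117 233 139] z30 [0.3485 0.045 ] z38 [0.3539 0.0457] 657
0.84 [373.  73.] [ 80 142 241] z30 [ 0.6396 -0.0055] z38 [ 0.6382 -0.0037] 1707
0.65 [502. 157.] [247 247 247] z30 [ 0.5908 -0.1569] z38 [ 0.5905 -0.1515] 2321
exit px [[280.57863563 192.41213477]]
turn 0.09 units; shift x -0.03 y 0.05 z 6.36  (from [0.5067 0.0576 0.2021] ang -77.8)
```

Ball two sits in the pocket at px (281,192), exactly where the exit point should be. I'll grasp it as before.

```bash
python3 -m jog '[[-0.03,0.05,0,0,0,0.09,0.75],[0,0,0.9,0,0,0,0.75],[0,0,1,0,0,0,0.75],[0,0,1,0,0,0,0.75],[0,0,1,0,0,0,0.75],[0,0,1,0,0,0,0.75],[0,0,0.8,0,0,0,0.75],[0,0,0.5,0,0,0,0.75],[0,0,0.13,0,0,0,0.75],[0,0,0,0,0,0,0.3],[0,0,0,0,0,0,0.3],[0,0,0,0,0,0,0.3],[0,0,0,0,0,0,0.3],[0,0,0,0,0,0,0.3]]' 20
python3 -c "
from h import *
go(.439,-.186,.26,-78.4)"
```

```text
clock: 53.92
tcp_pos: [0.5052, 0.0558, 0.0121]
orientation: [-0.0, 0.995, 0.101, -0.0]
contact_force: [-4.7, -1.3, 7.9]
grip_width: 0.0427
grip_force: 22.0
turn -0.00 units; shift x -3.78 y 7.45 z -8.26  (from [0.5052 0.0558 0.0121] ang -78.4)
```

```bash
python3 -m jog '[[0,0,-0.5,0,0,0,0.3],[0,0,-1,0,0,0,0.3],[0,0,-1,0,0,0,0.3],[0,0,-1,0,0,0,0.3],[0,0,-1,0,0,0,0.3],[0,0,-1,0,0,0,0.3],[0,0,-1,0,0,0,0.3],[0,0,-1,0,0,0,0.3],[0,0,-0.76,0,0,0,0.3],[-0.472,0.931,0,0,0,0,0.3],[-0.472,0.931,0,0,0,0,0.3],[-0.472,0.931,0,0,0,0,0.3],[-0.472,0.931,0,0,0,0,0.3],[-0.472,0.931,0,0,0,0,0.3],[-0.472,0.931,0,0,0,0,0.3],[-0.472,0.931,0,0,0,0,0.3],[-0.472,0.931,0,0,0,0,0.3],[0,0,0,0,0,0,0.3]]'
python3 post.py w15 | grep high
python3 - <<'E'
from h import *
st=Rt(); im=cv2.imread("pics/w15.png"); hsv=cv2.cvtColor(im,cv2.COLOR_BGR2HSV); g=((hsv[:,:,1]<70)&(hsv[:,:,2]>130)).astype(np.uint8)
n,l,s,c=cv2.connectedComponentsWithStats(g)
for i in range(1,n):
    if 150<s[i,4]<2500 and s[i,1]<260: print(s[i],np.round(c[i]),np.round(atz((s[i,0]+s[i,2]/2-.5,s[i,1]+s[i,3]/2-.5),"wrist",.1,st),4))
print("grip ball px expected",proj([st[0]["tcp_pos"]+[0,0,.0188]],"wrist",st)); go(.439,-.186,.122-.0183,-78.4)
E
```

```text
clock: 56.18
tcp_pos: [0.4388, -0.1871, 0.2605]
orientation: [0.0, 0.995, 0.1, 0.001]
contact_force: [-0.2, 1.0, -1.0]
grip_width: 0.043
grip_force: 20.0
post_high_cup 0.69 [278.7 201.9] [ 0.4376 -0.1872  0.122 ]
post_high_cup 0.35 [79.9 83.9] [0.507  0.0037 0.122 ]
post_high_cup top 0.18 [136.7 199.3] [0.5749 0.3924 0.122 ]
post_high_cup scene 0.8 [249.  115.5] [ 0.4384 -0.1926  0.122 ]
[  7   0  39  56 851] [29. 26.] [0.5445 0.0664 0.1   ]
[420   0  56  20 794] [445.   8.] [ 0.6339 -0.2976  0.1   ]
[ 425   77   63   58 2245] [455. 105.] [ 0.5585 -0.3325  0.1   ]
[336 147  77  67 974] [370. 174.] [ 0.4741 -0.2761  0.1   ]
[261 158  36  53 815] [279. 193.] [ 0.4508 -0.1829  0.1   ]
[381 180  29  27 556] [395. 194.] [ 0.4655 -0.3006  0.1   ]
[348 236  32  21 228] [361. 245.] [ 0.4035 -0.2847  0.1   ]
grip ball px expected [[279.04688935 275.1764855 ]]
turn -0.00 units; shift x -0.01 y 0.00 z 5.19  (from [ 0.4392 -0.1858  0.2595] ang -78.4)
```

View pics/w15.png

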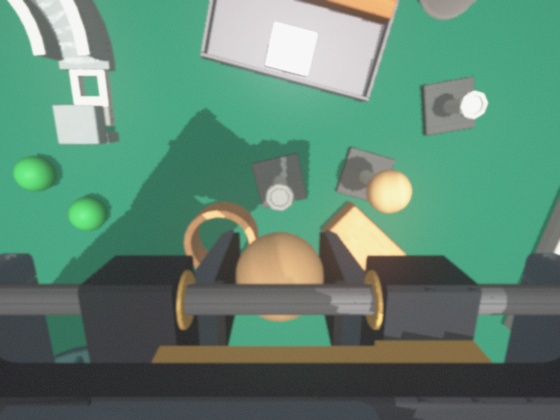

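The view shows the ball held at (279,277), the high-post ring at (279,197) right in line with it, ball one still seated at (389,191) and the track empty. I'll lower the ball.

```bash
python3 -m jog '[[0,0,1,0,0,0,0.3],[0,0,1,0,0,0,0.3],[0,0,1,0,0,0,0.3],[0,0,1,0,0,0,0.3],[0,0,0.6,0,0,0,0.3],[0,0,0.3,0,0,0,0.3],[0,0,0.17,0,0,0,0.3],[0,0,0.08,0,0,0,0.3],[0,0,0,0,0,0,0.3],[0,0,0,0,0,0,0.3]]'
```

```text
clock: 58.22
tcp_pos: [0.4394, -0.186, 0.1054]
orientation: [0.0, 0.995, 0.101, 0.0]
contact_force: [0.3, 1.4, -0.1]
grip_width: 0.0429
grip_force: 20.0
```

```bash
python3 -m jog '[[0,0,0.06,0,0,0,0.3],[0,0,0,0,0,0,0.3],[0,0,0,0,0,0,0.3]]'; python3 -m jog '[[0,0,0,0,0,0,0.5],[0,0,0,0,0,0,0.55],[0,0,0,0,0,0,0.65],[0,0,0,0,0,0,0.7],[0,0,0,0,0,0,0.75],[0,0,0,0,0,0,0.75],[0,0,-0.4,0,0,0,0.75],[0,0,-1,0,0,0,0.75],[0,0,-1,0,0,0,0.75],[0,0,-1,0,0,0,0.75],[0,0,-1,0,0,0,0.75],[0,0,-1,0,0,0,0.75],[0,0,0,0,0,0,0.75],[0,0,0,0,0,0,0.75]]'
python3 - <<'E'
from h import *
st=Rt(); im=camera("wrist"); s=camera("scene"); cv2.imwrite("pics/w16.png",np.hstack([im,s])[:,:,::-1]); 
i=np.hstack([cv2.resize(im,(400,300)),cv2.resize(s,(400,300))]); cv2.imwrite("pics/end.png",i[:,:,::-1])
for r in masks_of("ball1","wrist")[:5]:
    u=r["location"]; print(round(r["conf"],2),np.round(u),im[int(u[1]),int(u[0])],np.round(atz(u,"wrist",.122,st),4),r["region"].sum())
E
```

```text
clock: 58.6
tcp_pos: [0.4396, -0.1862, 0.1041]
orientation: [0.0, 0.995, 0.101, 0.0]
contact_force: [-4.0, -0.5, 14.4]
grip_width: 0.0429
grip_force: 20.0
clock: 60.35
tcp_pos: [0.4389, -0.1857, 0.2651]
orientation: [-0.0, 0.995, 0.101, -0.0]
contact_force: [0.3, -0.7, -1.4]
grip_width: 0.0687
grip_force: 0.0
0.98 [281. 200.] [216 177 130] [ 0.4384 -0.1881  0.122 ] 1634
0.93 [ 89. 208.] [ 98 216 120] [ 0.3935 -0.0061  0.122 ] 1033
0.71 [ 39. 174.] [108 225 132] [0.4177 0.0427 0.122 ] 1209
0.56 [389. 191.] [247 237 185] [ 0.4681 -0.2878  0.122 ] 1441
```

View pics/end.png

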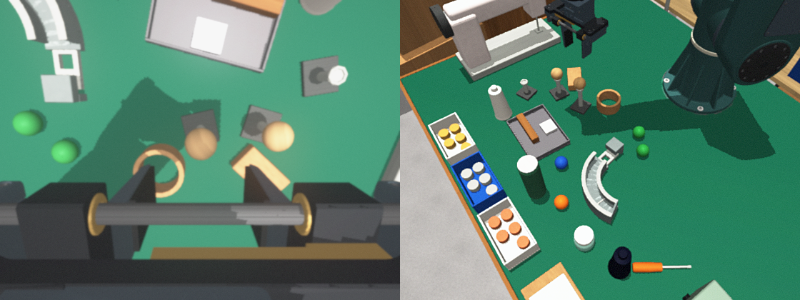

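The final view shows balls on the mid and high posts (scene (556,75) and (578,84)), and the bar and spacer in the tray at (540,127). The track is empty and everything else is where it was, so I'm handing in.

```bash
python3 -c "
from bench import *
print(job_done())"
```

```text
the job is handed in; nothing more can be done
None
```

The job is done and handed in at about 60 s: the spacer was knocked out with the bar, the spacer and bar are in the tray, and the two balls that were in the track are seated on the mid and high posts.

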